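Tip the reject wax into the melting pot

ROBOT

A 6-joint arm with a two-finger parallel gripper is mounted at the origin on the work surface. World frame = base frame: x ahead of the robot, y to its left, z up, the work surface at z = 0. Lengths are in m, angles in degrees, forces in N, time in s.
With the tool pointing down it reaches from about 0.35 to 0.875 m from the base axis. Payload 4.2 kg.
Tool frame: the origin (TCP) lies at the very end of the fingers, on their centre line; the grasp point (between the pads) lies 19 mm behind it; z points along the fingers, y is the line along which they close (so a half turn about z gives the same grasp; the last joint's range is limited). The gripper opens to 87 mm and grips with 3 to 60 N. Pads are 19 mm wide; open, the fingers measure 117 mm over their backs; the gripper's body (75 mm by 190 mm) begins 51 mm behind the grasp point.
Start: joints at [-59.152, 22.042, 0.453, 0, -68.411, -14.817], TCP at [0.173, -0.601, 0.223] pointing down, gripper open.
Joint ranges: [-179.83, 179.83], [-69.29, 118.12], [-61.27, 80.66], [-181.25, 117.63], [-171.15, -9.14], [-177.46, 177.46]. Speed limits (degrees/s): [159.86, 159.86, 180, 180, 180, 180].

INTERFACE

Orientations are given as a 3x3 rotation matrix whose columns are the frame's x, y, z axes.
In Python, from station import r gives the robot as it stands.
- The arm moves only by the tool jog_arm, never from a script. Its argument "plan" is text: rows parted by semicolons, each of 7 numbers parted by spaces: the shift along the tool's x, y, z normalised to -1 to 1, where 1 is 0.025 m, then the turn, a rotation vector about the tool's x, y, z normalised to -1 to 1, where 1 is 8 degrees, then the closure, from -1 (fully open) to 1 (shut). A call has exactly 10 rows; each row shifts and turns the commanded pose from where the row before left it, along the tool's axes as they then stand; what a row does not reach is not made up. A row lasts 1/10 s, in which the tool goes at most 50 mm and 8.59 degrees, less where a joint would pass 70% of its speed; a pose out of reach is approached as far as the arm can. A call with a number of a shift or a turn outside -1 to 1 is refused whole. A call with a gripper value outside its range is refused whole. The fingers move at their own pace and stop on an object; the grip force is fixed at half the most. Time passes only in rows, so rows that do not move let the fingers close, or fill a call up. It gives the time, the measured TCP pose, the force, the opening and the grip force at its end, in the units of the state.
- r.sense(): the state, without advancing time (a new reading comes with each control period).
- r.capture(name): name is "side" or "top"; returns (picture, depth): 480x640x3 uint8, red, green, blue; 480x640 float32, m along the optical axis (not along the pixel's ray), 0 where there is no reading.
- r.get_calibration(name): a dict with "mtx" (3x3 intrinsics, pixels), "extrinsics" (4x4, takes a point from camera to world coordinates). Camera axes: x right, y up, looking along -z (the intrinsics and any distortion apply to the point x, -y, -z); pixel columns grow to the right and rows downward; lengths in m; the calibration is good to about 2 mm. A picture is of the moment at which its call begins. get_calibration takes no time and is no camera call.
- r.finish_job(): hands the job in; it is judged then, once.
The state is a dict: "time_s": time; "joints": joint angles; "joint_velocities": joint speeds; "effort": joint torques, N m; "tcp_pos": TCP position; "ee_rot": TCP orientation; "wrist_force": force on the tool from outside, world axes, zero at the start; "moment": the same for the moment, N m; "gripper_width": opening from 0.0 (shut) to 1.0 (fully open); "gripper_force": force on a finger pad.
Only numpy, scipy, OpenCV 4.12 (cv2) and the standard library are available. Lean on these libraries where they do the work, as an engineer would, in place of code of your own. Each camera call takes 0.05 s, during which the arm holds its last target. There are 200 camera calls.

TASK

Recycle the reject wax: lift the metal tray by its sloping wooden handle, carry it level over the steel melting pot and tip it so that its four wax pieces slide straight into the pot, and set the empty tray back down flat on its green mat. Also put the two stray wax pieces lying on the bench into the pot. Do not knock over or shift the two amber bottles or the jar candle.

Things in the scene. Friction and masses are not known exactly. Their poses are not given: they have to be found in the camera images.
- tray: aluminium tray, floor 140 (x) x 100 (y) mm, 4 thick; side and back walls 4 thick, tops 30 over the underside; no wall at the front lip (+x). Origin: centre of underside; z up. Flat wooden handle, 12 thick, 40 wide (y), 110 long, rises from the back wall (x -68, z 26), leaning 25 degrees back from vertical along (-0.423, 0, 0.906); top 128 mm up. About 0.3 kg
- tray_grip (a point): point in the middle of the tray handle's thickness and width, 85 mm up along it from its root (25 mm from its end): tray frame (-103.9, 0, 103.0) mm. Axes as the tray's
- tray_lip (a point): middle of the tray's open front edge, top of the floor: tray frame (70, 0, 4) mm
- mat: green mat, 200 (x) x 150 (y) x 4 mm, fixed to the bench; the tray stands on it. Origin: centre of its underside; the tray floor starts over its middle, the handle may overhang
- pot_mouth (a point): centre of the mouth of the round steel melting pot (fixed), at rim height, 105 mm over the bench. Outer radius 78 mm, inner radius 74, inner floor 20 mm over the bench; black heater base of radius 90 mm, 15 tall; a wire loop handle stands out to 104 mm from the axis on the pot's +x side, 85 mm up
- wax1: cream wax bar, 36 x 24 x 20 mm, in the tray at the start. Origin at its centre
- wax2: peach wax bar, 36 x 24 x 20 mm, in the tray at the start. Origin at its centre
- wax3: green hexagonal wax tart, upright hexagonal block, 30 mm across flats (one flat faces its +x), 22 tall, in the tray at the start. Origin at its centre
- wax4: rose hexagonal wax tart, upright hexagonal block, 30 mm across flats (one flat faces its +x), 22 tall, in the tray at the start. Origin at its centre
- stray_bar: peach wax bar, 36 (x) x 24 (y) x 20 (z) mm, lying on the bench. Origin at its centre
- stray_tart: rose hexagonal wax tart, upright hexagonal block, 30 mm across flats (one flat faces its +x), 22 tall, standing on the bench. Origin at its centre
- bottle_a: amber bottle with black cap, radius 30, 170 mm tall, standing loose between the tray and the pot; leave alone. Origin: centre of its underside
- bottle_b: amber bottle with white cap, radius 30, 170 mm tall, standing loose beside the pot; leave alone. Origin: centre of its underside
- candle: candle in an amber jar, radius 36, 75 mm tall (wick to 90), standing loose in front of the tray's lip; leave alone. Origin: centre of its underside
Things that resemble listed ones, but are neither listed nor needed, are in the scene too. Leave any purple or turquoise look-alike of the wax3 alone. Leave any purple look-alike of the part that bears pot_mouth alone.

How it is judged (in metres and radians):
On the way, in this order (a step that is already met when the one before it is completed fails the run):
1. the tray is brought with its lip over the pot, all four pieces still on it (horizontal distance between tray_lip and pot_mouth below 0.09 m and height (world z) of tray_lip above 0.09 m and z of wax1 in the frame of tray between 0 and 0.06 m and x of each of wax1, wax2, wax3, wax4 in the frame of tray below 0.075 m and distance between each of wax1, wax2, wax3, wax4 and tray below 0.11 m and z of wax2 in the frame of tray between 0 and 0.06 m and z of wax3 in the frame of tray between 0 and 0.06 m and z of wax4 in the frame of tray between 0 and 0.06 m), for 0.1 s.
2. all four pieces have slid into the pot while the tray is still tipped (over 15 degrees) at the pot (horizontal distance between each of wax1, wax2, wax3, wax4 and pot_mouth below 0.078 m and height (world z) of each of wax1, wax2, wax3, wax4 below 0.1 m and angle between tray's own z axis and vertical above 0.26 rad and horizontal distance between tray_lip and pot_mouth below 0.15 m), for 0.1 s.
At the end, for the whole second after the job is handed in: All six wax pieces lie in the pot (within 78 mm of its axis, centre at least 5 mm below the rim); the tray rests still and upright (within 0.08 rad) on the mat, its centre within 60 mm of the mat's centre and its underside below 12 mm (horizontal distance between each of wax1, wax2, wax3, wax4, stray_bar, stray_tart and pot_mouth below 0.078 m and height (world z) of each of wax1, wax2, wax3, wax4, stray_bar, stray_tart below 0.1 m and linear speed of tray below 0.03 m/s and angle between tray's own z axis and vertical below 0.08 rad and height (world z) of tray below 0.012 m and horizontal distance between tray and mat below 0.06 m); the robot touches nothing.
It fails at once if the black-capped bottle is moved by more than 20 mm or tipped by more than 0.25 rad (distance of bottle_a from where it was at the start of the episode above 0.02 m or angle between bottle_a's own z axis and vertical above 0.25 rad).
It fails at once if the white-capped bottle is moved by more than 20 mm or tipped by more than 0.25 rad (distance of bottle_b from where it was at the start of the episode above 0.02 m or angle between bottle_b's own z axis and vertical above 0.25 rad).
It fails at once if the jar candle is moved by more than 20 mm or tipped by more than 0.25 rad (distance of candle from where it was at the start of the episode above 0.02 m or angle between candle's own z axis and vertical above 0.25 rad).
It also fails if it takes over 72 s, if anything falls off the work surface, if the arm or the gripper's body presses on something with over 40 N, if the wrist force passes 120 N, or if a joint passes its speed limit or range.

## Working session

There is one attempt and no reset: what is moved stays moved. The work goes in short steps, Python scripts to look and compute and a tool call to move; the robot and the scene stay as the last step left them, time stands still between calls to the robot, and variables do not carry over. Pictures are saved under pics/ and viewed, at most 10 in all, crops included, and the job is handed in when it is done.

Besides the shell and the picture viewer there is one more tool, called after "Request:" as name(argument=value, ...) on one line, values as JSON. jog_arm: Moves the arm, as the interface text tells. Scaled input: -1 to 1 covers 0.025 m each way for a shift and 8 degrees each way for a turn. Its arguments: {"type":"object","properties":{"plan":{"type":"string"}},"required":["plan"]}

```bash
mkdir -p pics; ls
python3 - <<'E'
from station import r
import cv2,numpy as np
for n in("top","side"):
    p,d=r.capture(n); cv2.imwrite(f"pics/{n}0.png",p[:,:,::-1]); np.save(f"{n}0.npy",d)
    c=r.get_calibration(n); print(n,c["mtx"].tolist(),np.round(c["extrinsics"],3).tolist())
s=r.sense(); print(s["time_s"],s["tcp_pos"],np.round(s["ee_rot"],3).tolist(),s["gripper_width"])
E
```

```text
pics
top [[608.7184728670858, 0.0, 321.27334266082414], [0.0, 608.7184728670858, 251.87163705988664], [0.0, 0.0, 1.0]] [[0.019, 0.98, -0.199, 0.307], [-1.0, 0.017, -0.011, 0.012], [-0.008, 0.199, 0.98, 1.375], [0.0, 0.0, 0.0, 1.0]]
side [[619.8473587840672, 0.0, 328.82421860138646], [0.0, 619.8473587840672, 246.51890331974448], [0.0, 0.0, 1.0]] [[0.995, 0.05, -0.082, 0.411], [-0.095, 0.593, -0.799, -1.043], [0.009, 0.804, 0.595, 0.911], [0.0, 0.0, 0.0, 1.0]]
0.1 [ 0.1724616  -0.60016561  0.22156175] [[-0.961, -0.276, -0.001], [-0.276, 0.961, 0.002], [0.0, 0.002, -1.0]] 0.9989640887542748
```

View pics/top0.png

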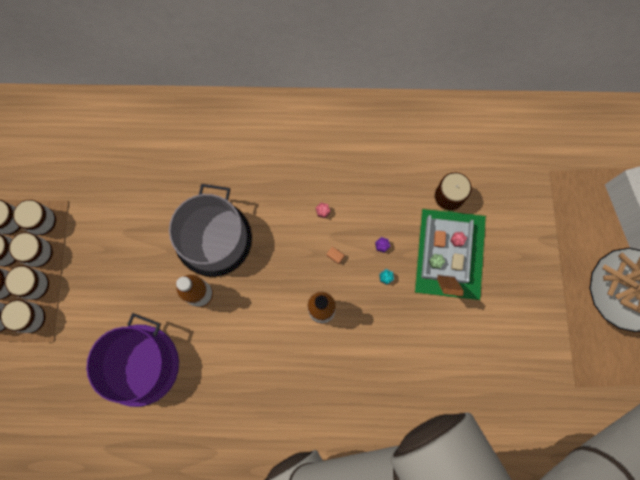

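View pics/side0.png

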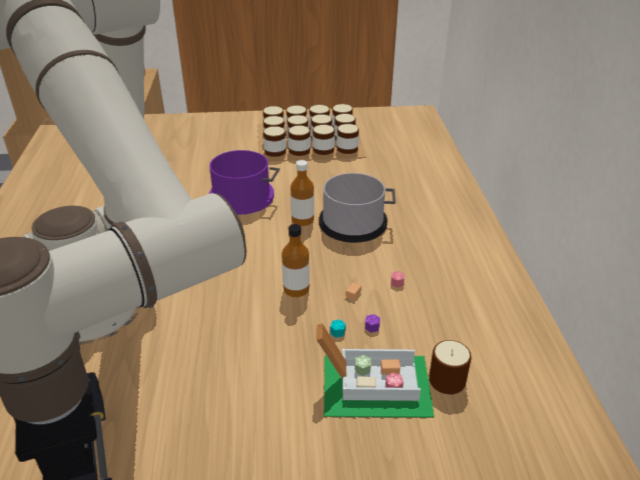

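The top view shows the tray at (450,250) on the mat, with its handle towards the base at (450,285) and the candle at (454,190). The grey pot is at (208,235). The stray tart is at (322,210), the stray bar at (336,256), bottle A at (320,303) and bottle B at (190,290).

```bash
cat > h.py <<'E'
from station import r
import cv2,numpy as np
def cloud(n,p=None,d=None):
    if p is None: p,d=r.capture(n)
    c=r.get_calibration(n);K=c["mtx"];E=c["extrinsics"]
    v,u=np.mgrid[:480,:640]
    P=np.stack([(u-K[0,2])/K[0,0]*d,-(v-K[1,2])/K[1,1]*d,-d],-1)
    return p,P@E[:3,:3].T+E[:3,3],d>0
def box(W,ok,x,y,z):
    return ok&(W[...,0]>x[0])&(W[...,0]<x[1])&(W[...,1]>y[0])&(W[...,1]<y[1])&(W[...,2]>z[0])&(W[...,2]<z[1])
def rect(Q):
    q=cv2.minAreaRect((Q[:,:2]*1000).astype(np.float32)); return np.round(q[0],1),np.round(q[1],1),round(q[2],1)
def hsv(p): return cv2.cvtColor(p,cv2.COLOR_RGB2HSV)
def circ(Q):
    A=np.c_[2*Q[:,:2],np.ones(len(Q))];s=np.linalg.lstsq(A,(Q[:,:2]**2).sum(1),rcond=None)[0]
    return s[:2],np.sqrt(s[2]+s[0]**2+s[1]**2)
E
python3 - <<'E'
from h import *
for n in("top","side"):
    p=cv2.imread(f"pics/{n}0.png")[:,:,::-1].copy();d=np.load(f"{n}0.npy")
    p,W,ok=cloud(n,p,d);H=hsv(p)
    print(n,"bench z",np.median(W[...,2][box(W,ok,(.3,.5),(-.1,.0),(-.05,.05))]))
    g=box(W,ok,(.1,.6),(-.5,-.1),(-.02,.03))&(H[...,0]>60)&(H[...,0]<80)&(H[...,1]>150)
    print("mat",g.sum(),rect(W[g]))
    t=box(W,ok,(.2,.5),(-.38,-.18),(.005,.045))&(H[...,1]<60)&(H[...,2]>70)
    print("tray",t.sum(),rect(W[t]))
    k=box(W,ok,(.15,.5),(-.38,-.18),(.05,.15))
    k&=(W[...,0]<.33)
    if k.sum()>5:
        Q=W[k];print("handle",k.sum(),rect(Q),"zmax",Q[:,2].max()); 
        top=Q[Q[:,2]>Q[:,2].max()-.012];print(" top",top.mean(0),rect(top))
    pr=box(W,ok,(.2,.55),(.1,.4),(.098,.112))&(H[...,1]<60); 
    Q=W[pr]; c,R=circ(Q)
    for _ in range(4):
        e=abs(np.hypot(*(Q[:,:2]-c).T)-R); c,R=circ(Q[e<.006])
    print("pot",c,R,(e<.006).sum())
    for nm,x,y,z in(("botA",(.2,.4),(-.05,.1),(.15,.2)),("botB",(.2,.4),(.2,.35),(.15,.2)),("candle",(.4,.6),(-.4,-.2),(.05,.085)),("bar",(.3,.4),(-.06,.0),(.012,.03)),("tart",(.38,.46),(-.04,.04),(.012,.03)),("purp",(.3,.42),(-.15,-.07),(.012,.03)),("anything",(.33,.46),(-.18,.06),(.012,.03))):
        m=box(W,ok,x,y,z)
        if m.sum()>4 : print(nm,m.sum(),rect(W[m]),W[m].mean(0).round(3))
E
```

```text
top bench z 0.0003776207399599496
mat 972 (array([ 547.8, -263.5]), array([144.4, 116.4]), 84.9)
tray 0 (array([0., 0.]), array([0., 0.]), 0.0)
pot [0.60352983 0.27731139] 0.06789661373555109 99
candle 103 (array([ 516.7, -248.7]), array([19.4, 42.3]), 4.0) [ 0.516 -0.247  0.067]
anything 7 (array([432. , -62.8]), array([ 17.4, 229.6]), 0.9) [0.43  0.003 0.023]
side bench z 0.0012045008756029763
mat 1571 (array([ 546.1, -266.7]), array([149.1, 120.4]), 84.8)
tray 0 (array([0., 0.]), array([0., 0.]), 0.0)
pot [0.6036079  0.27635329] 0.07372711044602999 76
candle 222 (array([ 508.4, -250.5]), array([42.6, 26.2]), 73.5) [ 0.508 -0.257  0.067]
tart 116 (array([433.4,   2.9]), array([19.8, 50.1]), 62.3) [0.438 0.001 0.021]
anything 116 (array([433.4,   2.9]), array([19.8, 50.1]), 62.3) [0.438 0.001 0.021]
```

```bash
cat > m.py <<'E'
from h import *
for n in("top","side"):
    p=cv2.imread(f"pics/{n}0.png")[:,:,::-1].copy();d=np.load(f"{n}0.npy")
    p,W,ok=cloud(n,p,d);H=hsv(p)
    g=box(W,ok,(.3,.8),(-.5,-.1),(-.02,.03))&(H[...,0]>60)&(H[...,0]<80)&(H[...,1]>150)
    print(n,"mat",g.sum(),rect(W[g]))
    t=box(W,ok,(.4,.8),(-.38,-.18),(.005,.045))&(H[...,1]<60)&(H[...,2]>70)
    print("tray",t.sum(),rect(W[t]))
    t=box(W,ok,(.4,.8),(-.38,-.18),(.025,.035))&(H[...,1]<60)&(H[...,2]>70)
    print("traywalls",t.sum(),rect(W[t]))
    k=box(W,ok,(.3,.6),(-.38,-.18),(.045,.16))&(W[...,0]<.54)
    Q=W[k]
    print("handle",k.sum(),rect(Q),"zmax",Q[:,2].max())
    for a in np.arange(.05,.14,.015):
        s=Q[abs(Q[:,2]-a)<.0075]
        if len(s)>3: print("  z%.3f"%a,len(s),s.mean(0).round(3),s.min(0).round(3),s.max(0).round(3))
    pr=box(W,ok,(.4,.8),(.1,.4),(.097,.113))&(H[...,1]<60)
    Q=W[pr]; c,R=circ(Q)
    for _ in range(5):
        e=abs(np.hypot(*(Q[:,:2]-c).T)-R); c,R=circ(Q[e<.008])
    print("pot",c,R,(e<.008).sum())
    for nm,x,y,z in(("botA",(.4,.55),(-.05,.1),(.16,.18)),("botB",(.4,.6),(.2,.35),(.16,.18)),("candle",(.6,.8),(-.4,-.2),(.06,.085)),("bar",(.5,.58),(-.06,.01),(.014,.03)),("tart",(.6,.7),(-.04,.04),(.015,.03)),("purp",(.53,.6),(-.15,-.07),(.015,.03)),("turq",(.45,.54),(-.15,-.07),(.015,.03))):
        m=box(W,ok,x,y,z)
        if m.sum()>4 : print(nm,m.sum(),rect(W[m]),W[m].mean(0).round(4))
E
python3 m.py
```

```text
top mat 1678 (array([ 586.5, -267.5]), array([144.4, 194.3]), 84.4)
tray 1942 (array([ 593.8, -260.8]), array([109. , 142.9]), 83.5)
traywalls 314 (array([ 592.7, -257.5]), array([101.5, 138.6]), 83.9)
handle 359 (array([ 501.6, -247.6]), array([40.3, 51.5]), 83.9) zmax 0.13933204798750443
  z0.050 36 [ 0.523 -0.247  0.052] [ 0.514 -0.27   0.046] [ 0.528 -0.229  0.057]
  z0.065 43 [ 0.517 -0.247  0.065] [ 0.507 -0.268  0.058] [ 0.522 -0.228  0.072]
  z0.080 38 [ 0.51  -0.246  0.079] [ 0.502 -0.268  0.073] [ 0.515 -0.227  0.087]
  z0.095 47 [ 0.503 -0.246  0.095] [ 0.495 -0.268  0.088] [ 0.508 -0.227  0.102]
  z0.110 46 [ 0.496 -0.243  0.11 ] [ 0.486 -0.266  0.103] [ 0.502 -0.227  0.117]
  z0.125 119 [ 0.484 -0.245  0.127] [ 0.474 -0.266  0.118] [ 0.494 -0.226  0.132]
  z0.140 30 [ 0.483 -0.245  0.134] [ 0.477 -0.263  0.133] [ 0.487 -0.227  0.139]
pot [0.61158472 0.2774093 ] 0.07539459626501285 503
botA 155 (array([450.4,  23.8]), array([25.9, 25.9]), 1.9) [0.4506 0.0247 0.1701]
botB 162 (array([483.2, 301.6]), array([27.2, 26.7]), 49.4) [0.4825 0.3008 0.17  ]
candle 827 (array([ 722.
[... 1219 characters left out ...]
33] [ 0.474 -0.265  0.133] [ 0.482 -0.23   0.136]
pot [0.60590883 0.27735826] 0.07562590739891388 485
botA 130 (array([446.1,  24.8]), array([31.1, 25.3]), 86.6) [0.4455 0.0209 0.1686]
botB 89 (array([477.2, 301.4]), array([33.6, 24.7]), 86.1) [0.4771 0.2969 0.1684]
candle 1056 (array([ 717.7, -269.4]), array([72.6, 70. ]), 75.5) [ 0.7163 -0.2747  0.0745]
bar 109 (array([570.5,  -7. ]), array([31.6, 25.8]), 56.1) [ 0.5683 -0.0091  0.0199]
tart 125 (array([675.9,  25.2]), array([29.1, 27.4]), 81.1) [0.6758 0.024  0.0219]
purp 147 (array([ 565. , -115.6]), array([72.9, 34.1]), 6.1) [ 0.573  -0.1161  0.022 ]
turq 171 (array([ 525.5, -120.3]), array([33.9, 34.3]), 31.3) [ 0.5232 -0.1221  0.0221]
```

```bash
cat >> h.py <<'E'
from scipy.spatial.transform import Rotation as Ro
def traypose(yaw,pitch,grip):
    """TCP pose for tray yaw/pitch(deg, nose down +) with grip point at grip"""
    Rt=(Ro.from_euler('z',yaw,degrees=True)*Ro.from_euler('y',pitch,degrees=True)).as_matrix()
    a=np.radians(25);z=np.array([np.sin(a),0,-np.cos(a)]);y=-np.array([np.cos(a),0,np.sin(a)])
    R=Rt@np.c_[np.cross(y,z),y,z]; return np.array(grip)+.019*R[:,2],R
def down(psi): # tool down, tool y at yaw psi
    c,s=np.cos(np.radians(psi)),np.sin(np.radians(psi)); y=np.array([c,s,0]);z=np.array([0,0,-1.]); return np.c_[np.cross(y,z),y,z]
def go(p,R,n,ramp=0,start=None):
    """n rows; prints per-row commands from start (measured pose) to p,R"""
    if start is None:
        s=r.sense(); start=np.array(s["tcp_pos"]),np.array(s["ee_rot"])
    p0,R0=start; w=Ro.from_matrix(R0.T@R).as_rotvec()
    s=np.array([min(1,(min(k,n-1-k)+1)/(ramp+1)) for k in range(n)]); s/=s.sum()
    c=np.r_[0,np.cumsum(s)[:-1]]
    M=sum(a*Ro.from_rotvec(b*w).as_matrix() for a,b in zip(s,c))
    v=np.linalg.solve(M,R0.T@(np.array(p)-p0))
    rows=np.round(np.c_[s[:,None]*v/.025,np.degrees(s[:,None]*w)/8],2)
    print("max",abs(rows).max()); 
    for k in ([0] if not ramp else range(n)): print(*rows[k],"" if ramp else f"x{n}")
    return np.array(p),R
E
python3 - <<'E'
from h import *
p,R=traypose(-6,0,(.489,-.247,.107)); print(p)
s=go(p-.09*R[:,2],R,20); go(p,R,10,start=s)
E
```

```text
[ 0.49698576 -0.24783934  0.08978015]Traceback (most recent call last):
  File "<stdin>", line 3, in <module>
  File "h.py", line 30, in go
    s=np.array([min(1,(min(k,n-1-k)+1)/(ramp+1)) for k in range(n)]); s/=s.sum()
                                                                      ^^^^^^^^^^
numpy._core._exceptions._UFuncOutputCastingError: Cannot cast ufunc 'divide' output from dtype('float64') to dtype('int64') with casting rule 'same_kind'
```

```bash
sed -i 's/s\/=s.sum()/s=s\/s.sum()/' h.py
python3 - <<'E'
from h import *
p,R=traypose(-6,0,(.489,-.247,.107))
s=go(p-.09*R[:,2],R,20); go(p,R,10,start=s)
E
```

```text
max 0.96
-0.96 0.08 0.13 0.14 -0.09 -0.42 x20
max 0.36
-0.0 -0.0 0.36 0.0 0.0 0.0 x10
```

Request:
jog_arm(plan="-0.96 0.08 0.13 0.14 -0.09 -0.42 -1;-0.96 0.08 0.13 0.14 -0.09 -0.42 -1;-0.96 0.08 0.13 0.14 -0.09 -0.42 -1;-0.96 0.08 0.13 0.14 -0.09 -0.42 -1;-0.96 0.08 0.13 0.14 -0.09 -0.42 -1;-0.96 0.08 0.13 0.14 -0.09 -0.42 -1;-0.96 0.08 0.13 0.14 -0.09 -0.42 -1;-0.96 0.08 0.13 0.14 -0.09 -0.42 -1;-0.96 0.08 0.13 0.14 -0.09 -0.42 -1;-0.96 0.08 0.13 0.14 -0.09 -0.42 -1")

```text
time_s: 1.1
tcp_pos: [0.3678, -0.4618, 0.1971]
ee_rot: [[-0.637, -0.742, 0.207], [-0.768, 0.634, -0.093], [-0.062, -0.218, -0.974]]
wrist_force: [-0.1, -1.3, 0.0]
gripper_width: 0.998
gripper_force: 0.0
```

Request:
jog_arm(plan="-0.96 0.08 0.13 0.14 -0.09 -0.42 -1;-0.96 0.08 0.13 0.14 -0.09 -0.42 -1;-0.96 0.08 0.13 0.14 -0.09 -0.42 -1;-0.96 0.08 0.13 0.14 -0.09 -0.42 -1;-0.96 0.08 0.13 0.14 -0.09 -0.42 -1;-0.96 0.08 0.13 0.14 -0.09 -0.42 -1;-0.96 0.08 0.13 0.14 -0.09 -0.42 -1;-0.96 0.08 0.13 0.14 -0.09 -0.42 -1;-0.96 0.08 0.13 0.14 -0.09 -0.42 -1;-0.96 0.08 0.13 0.14 -0.09 -0.42 -1")

```text
time_s: 2.1
tcp_pos: [0.458, -0.2414, 0.1699]
ee_rot: [[-0.098, -0.902, 0.421], [-0.995, 0.084, -0.051], [0.011, -0.424, -0.905]]
wrist_force: [1.3, 0.4, -0.3]
gripper_width: 1.0
gripper_force: 0.0
```

Run:
```python
from h import *
print(r.sense()["joints"])
p,R=traypose(-6,0,(.489,-.247,.107))
go(p,R,10)
```

```text
[-10.89369405   4.72462952 -34.69472993  -3.86757283 -25.55975623
   8.53119832]
max 0.36
0.01 -0.01 0.36 -0.0 -0.01 0.01 x10
```

Request:
jog_arm(plan="0.02 0 0.36 0 0 0 -1;0.02 0 0.36 0 0 0 -1;0.01 0 0.36 0 0 0 -1;0.01 0 0.36 0 0 0 -1;0 0 0.36 0 0 0 -1;0 0 0.36 0 0 0 -1;0 0 0.36 0 0 0 -1;0 0 0.36 0 0 0 -1;0 0 0.36 0 0 0 -1;0 0 0.36 0 0 0 -1")

```text
time_s: 3.1
tcp_pos: [0.4961, -0.2487, 0.0881]
ee_rot: [[-0.1, -0.902, 0.421], [-0.995, 0.086, -0.052], [0.011, -0.424, -0.906]]
wrist_force: [-0.5, -0.0, 0.9]
gripper_width: 0.999
gripper_force: 0.0
```

Run:
```python
from h import *
print(r.sense()["joints"],r.sense()["tcp_pos"])
p,R=traypose(-6,0,(.489,-.247,.107))
go(p,R,1)
P,W,ok=cloud("side"); cv2.imwrite("pics/s1.png",P[250:450,220:500,::-1].repeat(2,0).repeat(2,1))
```

```text
[-10.95404576  15.68216262 -35.14620111  -6.73647989 -14.21666612
  11.50515667] [ 0.49607673 -0.24866408  0.08810601]
max 0.06
-0.04 -0.06 -0.05 -0.01 -0.06 0.06 x1
```

View pics/s1.png

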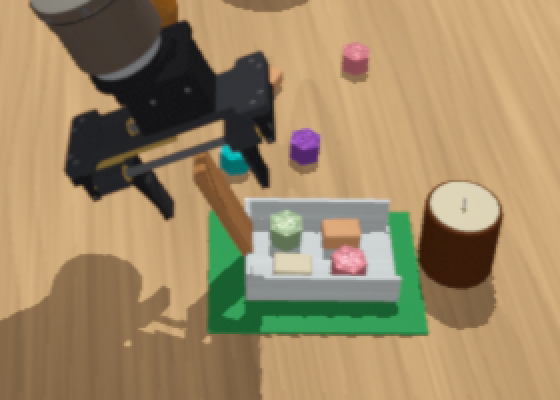

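The fingers straddle the handle, with the handle top at about (205,165) in the crop. All four pieces are in the tray, so I'm closing.

Request:
jog_arm(plan="0 0 0 0 0 0 1;0 0 0 0 0 0 1;0 0 0 0 0 0 1;0 0 0 0 0 0 1;0 0 0 0 0 0 1;0 0 0 0 0 0 1;0 0 0 0 0 0 1;0 0 0 0 0 0 1;0 0 0 0 0 0 1;0 0 0 0 0 0 1")

```text
time_s: 4.15
tcp_pos: [0.4958, -0.2486, 0.0888]
ee_rot: [[-0.1, -0.901, 0.421], [-0.995, 0.086, -0.052], [0.011, -0.424, -0.906]]
wrist_force: [0.6, -0.1, 0.8]
gripper_width: 0.17
gripper_force: 0.7
```

Run:
```python
from h import *
s=r.sense();p,R=s["tcp_pos"],s["ee_rot"]
s=go(p+[0,0,.03],R,10,2); go(p+[0,0,.21],R,20,3,start=s)
```

```text
max 0.14
0.0 -0.02 -0.05 0.0 0.0 0.0 
0.0 -0.04 -0.09 0.0 0.0 0.0 
0.0 -0.06 -0.14 0.0 0.0 0.0 
0.0 -0.06 -0.14 0.0 0.0 0.0 
0.0 -0.06 -0.14 0.0 0.0 0.0 
0.0 -0.06 -0.14 0.0 0.0 0.0 
0.0 -0.06 -0.14 0.0 0.0 0.0 
0.0 -0.06 -0.14 0.0 0.0 0.0 
0.0 -0.04 -0.09 0.0 0.0 0.0 
0.0 -0.02 -0.05 0.0 0.0 0.0 
max 0.38
0.0 -0.04 -0.1 0.0 0.0 0.0 
0.0 -0.09 -0.19 0.0 0.0 0.0 
0.0 -0.13 -0.29 0.0 0.0 0.0 
0.0 -0.18 -0.38 0.0 0.0 0.0 
0.0 -0.18 -0.38 0.0 0.0 0.0 
0.0 -0.18 -0.38 0.0 0.0 0.0 
0.0 -0.18 -0.38 0.0 0.0 0.0 
0.0 -0.18 -0.38 0.0 0.0 0.0 
0.0 -0.18 -0.38 0.0 0.0 0.0 
0.0 -0.18 -0.38 0.0 0.0 0.0 
0.0 -0.18 -0.38 0.0 0.0 0.0 
0.0 -0.18 -0.38 0.0 0.0 0.0 
0.0 -0.18 -0.38 0.0 0.0 0.0 
0.0 -0.18 -0.38 0.0 0.0 0.0 
0.0 -0.18 -0.38 0.0 0.0 0.0 
0.0 -0.18 -0.38 0.0 0.0 0.0 
0.0 -0.18 -0.38 0.0 0.0 0.0 
0.0 -0.13 -0.29 0.0 0.0 0.0 
0.0 -0.09 -0.19 0.0 0.0 0.0 
0.0 -0.04 -0.1 0.0 0.0 0.0
```

Request:
jog_arm(plan="0 0 0 0 0 0 1;0 0 0 0 0 0 1;0 0 0 0 0 0 1;0 -0.04 -0.08 0 0 0 1;0 -0.06 -0.14 0 0 0 1;0 -0.06 -0.14 0 0 0 1;0 -0.06 -0.14 0 0 0 1;0 -0.06 -0.14 0 0 0 1;0 -0.04 -0.1 0 0 0 1;0 0 0 0 0 0 1")

```text
time_s: 5.15
tcp_pos: [0.4953, -0.2484, 0.1095]
ee_rot: [[-0.1, -0.901, 0.422], [-0.995, 0.086, -0.052], [0.011, -0.425, -0.905]]
wrist_force: [-0.1, -0.5, -2.5]
gripper_width: 0.134
gripper_force: 30.0
```

```bash
cat > tr.py <<'E'
from h import *
import sys
p,W,ok=cloud("side"); H=hsv(p); cv2.imwrite(f"pics/{sys.argv[1]}.png",p[:,:,::-1])
s=r.sense(); print(s["gripper_width"],s["gripper_force"],s["wrist_force"],s["tcp_pos"],s["joints"].round(1) if hasattr(s["joints"],'round') else s["joints"])
T=s["tcp_pos"];t=ok&(H[...,1]<50)&(H[...,2]>110)&(np.linalg.norm(W[...,:2]-np.array(T)[:2],axis=-1)<.22)&(W[...,2]>T[2]-.12)&(W[...,2]<T[2]-.03)
Q=W[t];print("tray",len(Q),rect(Q),"z",np.percentile(Q[:,2],[2,50,98]).round(3))
A=np.c_[Q[:,:2],np.ones(len(Q))]
f=Q[Q[:,2]<np.percentile(Q[:,2],98)-.018]
if len(f)>20:
    sl=np.linalg.lstsq(np.c_[f[:,:2],np.ones(len(f))],f[:,2],rcond=None)[0]; print("floor slope deg x,y",np.degrees(np.arctan(sl[:2])).round(1),len(f))
E
python3 tr.py s2
```

```text
0.1391616300239892 29.993685130029917 [ 0.23540735  0.22357787 -3.36389741] [ 0.49514899 -0.24832654  0.10917423] [-10.9  13.5 -34.4  -5.5 -17.1  10.2]
tray 3253 (array([ 613.9, -196.2]), array([202.2, 235.8]), 0.1) z [0.025 0.039 0.077]
floor slope deg x,y [-2.  -2.3] 3042
```

Request:
jog_arm(plan="0 -0.06 -0.14 0 0 0 1;0 -0.12 -0.26 0 0 0 1;0 -0.18 -0.38 0 0 0 1;0 -0.22 -0.46 0 0 0 1;0 -0.22 -0.46 0 0 0 1;0 -0.22 -0.46 0 0 0 1;0 -0.22 -0.46 0 0 0 1;0 -0.22 -0.46 0 0 0 1;0 -0.22 -0.46 0 0 0 1;0 -0.22 -0.46 0 0 0 1")

```text
time_s: 6.2
tcp_pos: [0.4957, -0.2472, 0.2212]
ee_rot: [[-0.1, -0.901, 0.422], [-0.995, 0.086, -0.052], [0.011, -0.425, -0.905]]
wrist_force: [0.3, -0.2, -2.7]
gripper_width: 0.134
gripper_force: 30.0
```

Request:
jog_arm(plan="0 -0.22 -0.46 0 0 0 1;0 -0.22 -0.46 0 0 0 1;0 -0.22 -0.46 0 0 0 1;0 -0.22 -0.46 0 0 0 1;0 -0.22 -0.46 0 0 0 1;0 -0.18 -0.38 0 0 0 1;0 -0.12 -0.26 0 0 0 1;0 -0.06 -0.14 0 0 0 1;0 0 0 0 0 0 1;0 0 0 0 0 0 1")

```text
time_s: 7.2
tcp_pos: [0.496, -0.2462, 0.3041]
ee_rot: [[-0.1, -0.902, 0.42], [-0.995, 0.087, -0.052], [0.01, -0.423, -0.906]]
wrist_force: [0.5, -0.2, -2.8]
gripper_width: 0.134
gripper_force: 30.0
```

```bash
python3 tr.py s3
```

```text
0.13361425825556722 29.993611865211278 [-1.84186602e-03 -2.82538168e-01 -2.65042883e+00] [ 0.49597308 -0.24623772  0.30395262] [-10.5   0.7 -18.5  -2.  -45.9   6. ]
tray 3364 (array([ 588.4, -254.1]), array([106.3, 139.8]), 84.4) z [0.221 0.235 0.25 ]
floor slope deg x,y [-0.1 -0.7] 1530
```

View pics/s3.png

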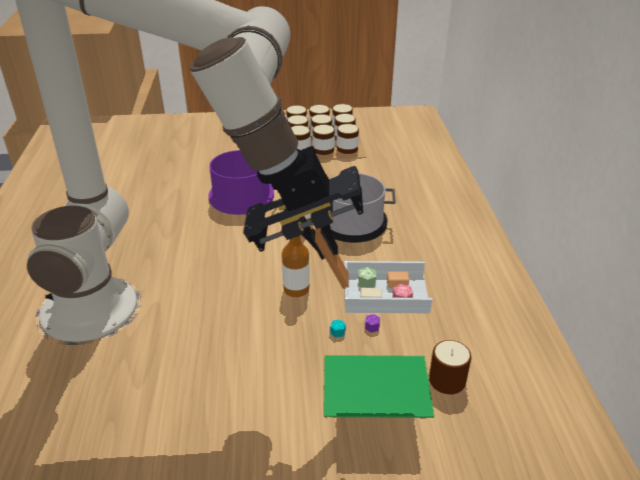

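Tray held level with all four pieces (tray around (388,287)), underside at about 0.22 m. Next I carry it to the pot.

Run:
```python
from h import *
p,R=traypose(90,0,(.609,.063,.321)); print(p)
go(p,R,30,6)
```

```text
[0.609      0.07102975 0.30378015]
max 0.5
-0.05 -0.07 0.03 0.0 -0.03 -0.06 
-0.09 -0.14 0.07 0.0 -0.06 -0.13 
-0.14 -0.21 0.1 0.0 -0.09 -0.19 
-0.18 -0.28 0.13 0.0 -0.12 -0.26 
-0.23 -0.35 0.16 0.0 -0.15 -0.32 
-0.27 -0.43 0.2 0.0 -0.18 -0.39 
-0.32 -0.5 0.23 0.0 -0.21 -0.45 
-0.32 -0.5 0.23 0.0 -0.21 -0.45 
-0.32 -0.5 0.23 0.0 -0.21 -0.45 
-0.32 -0.5 0.23 0.0 -0.21 -0.45 
-0.32 -0.5 0.23 0.0 -0.21 -0.45 
-0.32 -0.5 0.23 0.0 -0.21 -0.45 
-0.32 -0.5 0.23 0.0 -0.21 -0.45 
-0.32 -0.5 0.23 0.0 -0.21 -0.45 
-0.32 -0.5 0.23 0.0 -0.21 -0.45 
-0.32 -0.5 0.23 0.0 -0.21 -0.45 
-0.32 -0.5 0.23 0.0 -0.21 -0.45 
-0.32 -0.5 0.23 0.0 -0.21 -0.45 
-0.32 -0.5 0.23 0.0 -0.21 -0.45 
-0.32 -0.5 0.23 0.0 -0.21 -0.45 
-0.32 -0.5 0.23 0.0 -0.21 -0.45 
-0.32 -0.5 0.23 0.0 -0.21 -0.45 
-0.32 -0.5 0.23 0.0 -0.21 -0.45 
-0.32 -0.5 0.23 0.0 -0.21 -0.45 
-0.27 -0.43 0.2 0.0 -0.18 -0.39 
-0.23 -0.35 0.16 0.0 -0.15 -0.32 
-0.18 -0.28 0.13 0.0 -0.12 -0.26 
-0.14 -0.21 0.1 0.0 -0.09 -0.19 
-0.09 -0.14 0.07 0.0 -0.06 -0.13 
-0.05 -0.07 0.03 0.0 -0.03 -0.06
```

Request:
jog_arm(plan="-0.05 -0.07 0.03 0 -0.03 -0.06 1;-0.09 -0.14 0.07 0 -0.06 -0.13 1;-0.14 -0.21 0.1 0 -0.09 -0.19 1;-0.18 -0.28 0.13 0 -0.12 -0.26 1;-0.23 -0.35 0.16 0 -0.15 -0.32 1;-0.27 -0.43 0.2 0 -0.18 -0.39 1;-0.32 -0.5 0.23 0 -0.21 -0.45 1;-0.32 -0.5 0.23 0 -0.21 -0.45 1;-0.32 -0.5 0.23 0 -0.21 -0.45 1;-0.32 -0.5 0.23 0 -0.21 -0.45 1")

```text
time_s: 8.25
tcp_pos: [0.5856, -0.1801, 0.3041]
ee_rot: [[0.379, -0.838, 0.392], [-0.925, -0.348, 0.15], [0.01, -0.419, -0.908]]
wrist_force: [0.3, -0.4, -2.7]
gripper_width: 0.135
gripper_force: 30.0
```

Request:
jog_arm(plan="-0.32 -0.5 0.23 0 -0.21 -0.45 1;-0.32 -0.5 0.23 0 -0.21 -0.45 1;-0.32 -0.5 0.23 0 -0.21 -0.45 1;-0.32 -0.5 0.23 0 -0.21 -0.45 1;-0.32 -0.5 0.23 0 -0.21 -0.45 1;-0.32 -0.5 0.23 0 -0.21 -0.45 1;-0.32 -0.5 0.23 0 -0.21 -0.45 1;-0.32 -0.5 0.23 0 -0.21 -0.45 1;-0.32 -0.5 0.23 0 -0.21 -0.45 1;-0.32 -0.5 0.23 0 -0.21 -0.45 1")

```text
time_s: 9.25
tcp_pos: [0.6387, -0.0334, 0.3033]
ee_rot: [[0.883, -0.425, 0.2], [-0.47, -0.805, 0.363], [0.007, -0.414, -0.91]]
wrist_force: [-1.4, 0.4, -2.9]
gripper_width: 0.131
gripper_force: 30.0
```

Request:
jog_arm(plan="-0.32 -0.5 0.23 0 -0.21 -0.45 1;-0.32 -0.5 0.23 0 -0.21 -0.45 1;-0.32 -0.5 0.23 0 -0.21 -0.45 1;-0.32 -0.5 0.23 0 -0.21 -0.45 1;-0.27 -0.43 0.2 0 -0.18 -0.39 1;-0.23 -0.35 0.16 0 -0.15 -0.32 1;-0.18 -0.28 0.13 0 -0.12 -0.26 1;-0.14 -0.21 0.1 0 -0.09 -0.19 1;-0.09 -0.14 0.07 0 -0.06 -0.13 1;-0.05 -0.07 0.03 0 -0.03 -0.06 1")

```text
time_s: 10.25
tcp_pos: [0.6106, 0.0728, 0.3028]
ee_rot: [[1.0, -0.005, 0.003], [-0.006, -0.911, 0.413], [0.001, -0.413, -0.911]]
wrist_force: [-0.6, 0.0, -3.0]
gripper_width: 0.136
gripper_force: 30.0
```

```bash
python3 tr.py s4
python3 - <<'E'
from h import *
p,R=traypose(90,0,(.609,.063,.23))
s=go(p,R,10,2)
E
```

```text
0.13634716521215498 29.992627948522568 [ 0.57963946  0.62557663 -2.49208046] [0.61049132 0.07292236 0.30286676] [  8.7  18.9  12.4 -24.4 -80.3  84.4]
tray 779 (array([605.6, 166.8]), array([150.6, 101.2]), 89.5) z [0.218 0.232 0.249]
floor slope deg x,y [ 0.  -1.5] 351
max 0.41
-0.0 0.07 0.14 0.0 -0.0 -0.0 
-0.01 0.13 0.27 0.01 -0.0 -0.0 
-0.01 0.2 0.41 0.01 -0.0 -0.0 
-0.01 0.2 0.41 0.01 -0.0 -0.0 
-0.01 0.2 0.41 0.01 -0.0 -0.0 
-0.01 0.2 0.41 0.01 -0.0 -0.0 
-0.01 0.2 0.41 0.01 -0.0 -0.0 
-0.01 0.2 0.41 0.01 -0.0 -0.0 
-0.01 0.13 0.27 0.01 -0.0 -0.0 
-0.0 0.07 0.14 0.0 -0.0 -0.0
```

View pics/s4.png

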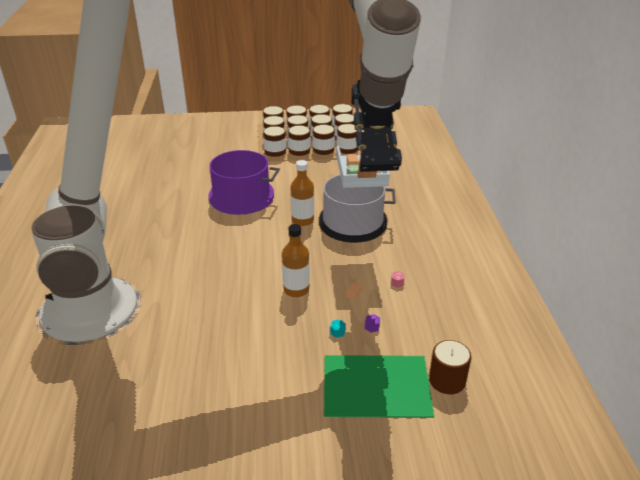

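Tray level with its lip at y≈0.237, over the near half of the pot mouth (pot at (355,205)); pieces still aboard. I lower it, then tip about the lip.

Request:
jog_arm(plan="0 0.07 0.14 0 0 0 1;0 0.13 0.27 0 0 0 1;-0.01 0.2 0.41 0.01 0 0 1;-0.01 0.2 0.41 0.01 0 0 1;-0.01 0.2 0.41 0.01 0 0 1;-0.01 0.2 0.41 0.01 0 0 1;-0.01 0.2 0.41 0.01 0 0 1;-0.01 0.2 0.41 0.01 0 0 1;-0.01 0.13 0.27 0 0 0 1;0 0.07 0.14 0 0 0 1")

```text
time_s: 11.3
tcp_pos: [0.6085, 0.0704, 0.2105]
ee_rot: [[1.0, -0.007, 0.002], [-0.007, -0.907, 0.421], [-0.001, -0.421, -0.907]]
wrist_force: [0.1, 0.3, -3.4]
gripper_width: 0.131
gripper_force: 30.0
```

Run:
```python
from h import *
print(r.sense()["tcp_pos"])
def tip(th,lip):
    o=Ro.from_euler('z',90,degrees=True).apply(Ro.from_euler('y',th,degrees=True).apply([-.1739,0,.099]))
    return traypose(90,th,np.array(lip)+o)
s=go(*tip(48,(.609,.238,.128)),20,3); print(s[0])
```

```text
[0.6084782  0.07043572 0.21045344]
max 0.35
0.0 -0.07 -0.06 -0.09 0.0 -0.0 
0.0 -0.15 -0.11 -0.18 0.0 -0.0 
0.0 -0.22 -0.17 -0.26 0.0 -0.0 
0.0 -0.29 -0.22 -0.35 0.0 -0.0 
0.0 -0.29 -0.22 -0.35 0.0 -0.0 
0.0 -0.29 -0.22 -0.35 0.0 -0.0 
0.0 -0.29 -0.22 -0.35 0.0 -0.0 
0.0 -0.29 -0.22 -0.35 0.0 -0.0 
0.0 -0.29 -0.22 -0.35 0.0 -0.0 
0.0 -0.29 -0.22 -0.35 0.0 -0.0 
0.0 -0.29 -0.22 -0.35 0.0 -0.0 
0.0 -0.29 -0.22 -0.35 0.0 -0.0 
0.0 -0.29 -0.22 -0.35 0.0 -0.0 
0.0 -0.29 -0.22 -0.35 0.0 -0.0 
0.0 -0.29 -0.22 -0.35 0.0 -0.0 
0.0 -0.29 -0.22 -0.35 0.0 -0.0 
0.0 -0.29 -0.22 -0.35 0.0 -0.0 
0.0 -0.22 -0.17 -0.26 0.0 -0.0 
0.0 -0.15 -0.11 -0.18 0.0 -0.0 
0.0 -0.07 -0.06 -0.09 0.0 -0.0 
[0.609      0.18778563 0.30598722]
```

Request:
jog_arm(plan="0 -0.07 -0.06 -0.09 0 0 1;0 -0.15 -0.11 -0.18 0 0 1;0 -0.22 -0.17 -0.26 0 0 1;0 -0.29 -0.22 -0.35 0 0 1;0 -0.29 -0.22 -0.35 0 0 1;0 -0.29 -0.22 -0.35 0 0 1;0 -0.29 -0.22 -0.35 0 0 1;0 -0.29 -0.22 -0.35 0 0 1;0 -0.29 -0.22 -0.35 0 0 1;0 -0.29 -0.22 -0.35 0 0 1")

```text
time_s: 12.3
tcp_pos: [0.6092, 0.1196, 0.274]
ee_rot: [[1.0, -0.007, 0.004], [-0.007, -1.0, 0.017], [0.003, -0.017, -1.0]]
wrist_force: [-0.1, 0.2, -4.2]
gripper_width: 0.136
gripper_force: 30.0
```

Request:
jog_arm(plan="0 -0.29 -0.22 -0.35 0 0 1;0 -0.29 -0.22 -0.35 0 0 1;0 -0.29 -0.22 -0.35 0 0 1;0 -0.29 -0.22 -0.35 0 0 1;0 -0.29 -0.22 -0.35 0 0 1;0 -0.29 -0.22 -0.35 0 0 1;0 -0.29 -0.22 -0.35 0 0 1;0 -0.22 -0.17 -0.26 0 0 1;0 -0.15 -0.11 -0.18 0 0 1;0 -0.07 -0.06 -0.09 0 0 1")

```text
time_s: 13.3
tcp_pos: [0.6095, 0.1877, 0.3079]
ee_rot: [[1.0, -0.006, -0.002], [-0.006, -0.922, -0.388], [0.001, 0.388, -0.922]]
wrist_force: [0.5, 0.0, -2.7]
gripper_width: 0.136
gripper_force: 30.0
```

Run:
```python
from h import *
s=r.sense();print(s["wrist_force"],s["joints"])
a=r.capture("top")[0];b=r.capture("side")[0]
f=lambda i:cv2.resize(i,None,fx=3,fy=3)
cv2.imwrite("pics/tip.png",np.hstack([f(a[165:305,140:270]),f(b[80:220,300:430])])[:,:,::-1])
```

```text
[ 0.47423037  0.02934025 -2.71255045] [ 39.58397053  26.05274351   9.06910082  17.32816862 -88.17446255
  47.16686962]
```

View pics/tip.png

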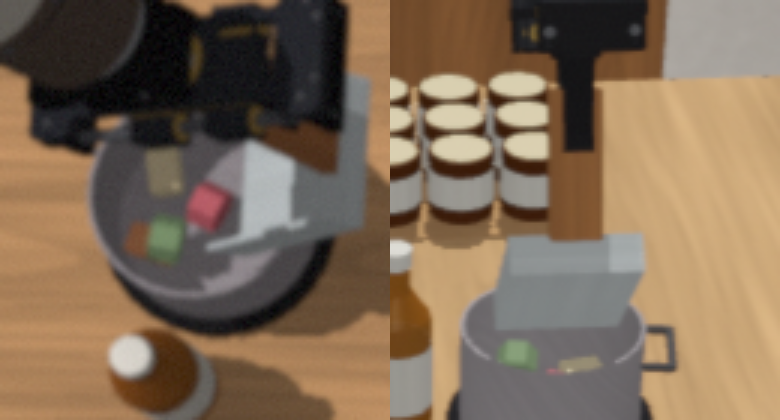

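All four pieces (cream, rose, green, peach) are inside the pot and the tray is empty. Now the return.

Run:
```python
from h import *
s=go(*traypose(90,0,(.609,.063,.321)),10); R0=np.array([[-.1,-.901,.421],[-.995,.086,-.052],[.011,-.424,-.906]]);R0=Ro.from_matrix(R0).as_matrix()
s=go(np.array([.4958,-.2486,.304]),R0,20,1,start=s)
s=go(np.array([.4958,-.2486,.105]),R0,10,1,start=s)
s=go(np.array([.4958,-.2486,.0888]),R0,5,start=s)
```

```text
max 0.6
-0.0 0.48 0.03 0.6 -0.0 -0.0 x10
max 0.66
0.18 0.33 -0.15 -0.0 0.13 0.28 
0.35 0.66 -0.3 -0.0 0.27 0.57 
0.35 0.66 -0.3 -0.0 0.27 0.57 
0.35 0.66 -0.3 -0.0 0.27 0.57 
0.35 0.66 -0.3 -0.0 0.27 0.57 
0.35 0.66 -0.3 -0.0 0.27 0.57 
0.35 0.66 -0.3 -0.0 0.27 0.57 
0.35 0.66 -0.3 -0.0 0.27 0.57 
0.35 0.66 -0.3 -0.0 0.27 0.57 
0.35 0.66 -0.3 -0.0 0.27 0.57 
0.35 0.66 -0.3 -0.0 0.27 0.57 
0.35 0.66 -0.3 -0.0 0.27 0.57 
0.35 0.66 -0.3 -0.0 0.27 0.57 
0.35 0.66 -0.3 -0.0 0.27 0.57 
0.35 0.66 -0.3 -0.0 0.27 0.57 
0.35 0.66 -0.3 -0.0 0.27 0.57 
0.35 0.66 -0.3 -0.0 0.27 0.57 
0.35 0.66 -0.3 -0.0 0.27 0.57 
0.35 0.66 -0.3 -0.0 0.27 0.57 
0.18 0.33 -0.15 -0.0 0.13 0.28 
max 0.8
-0.0 0.19 0.4 0.0 0.0 0.0 
-0.01 0.38 0.8 0.0 0.0 0.0 
-0.01 0.38 0.8 0.0 0.0 0.0 
-0.01 0.38 0.8 0.0 0.0 0.0 
-0.01 0.38 0.8 0.0 0.0 0.0 
-0.01 0.38 0.8 0.0 0.0 0.0 
-0.01 0.38 0.8 0.0 0.0 0.0 
-0.01 0.38 0.8 0.0 0.0 0.0 
-0.01 0.38 0.8 0.0 0.0 0.0 
-0.0 0.19 0.4 0.0 0.0 0.0 
max 0.12
-0.0 0.05 0.12 0.0 0.0 0.0 x5
```

Request:
jog_arm(plan="0 0 0 0 0 0 1;0 0.48 0.03 0.6 0 0 1;0 0.48 0.03 0.6 0 0 1;0 0.48 0.03 0.6 0 0 1;0 0.48 0.03 0.6 0 0 1;0 0.48 0.03 0.6 0 0 1;0 0.48 0.03 0.6 0 0 1;0 0.48 0.03 0.6 0 0 1;0 0.48 0.03 0.6 0 0 1;0 0.48 0.03 0.6 0 0 1")

```text
time_s: 14.4
tcp_pos: [0.6085, 0.0793, 0.3089]
ee_rot: [[1.0, -0.007, 0.005], [-0.008, -0.936, 0.351], [0.002, -0.351, -0.936]]
wrist_force: [0.1, 0.4, -3.4]
gripper_width: 0.133
gripper_force: 30.0
```

Request:
jog_arm(plan="0 0.48 0.03 0.6 0 0 1;0.18 0.33 -0.15 0 0.13 0.28 1;0.35 0.66 -0.3 0 0.27 0.57 1;0.35 0.66 -0.3 0 0.27 0.57 1;0.35 0.66 -0.3 0 0.27 0.57 1;0.35 0.66 -0.3 0 0.27 0.57 1;0.35 0.66 -0.3 0 0.27 0.57 1;0.35 0.66 -0.3 0 0.27 0.57 1;0.35 0.66 -0.3 0 0.27 0.57 1;0.35 0.66 -0.3 0 0.27 0.57 1")

```text
time_s: 15.4
tcp_pos: [0.6271, -0.0975, 0.3013]
ee_rot: [[0.725, -0.622, 0.294], [-0.688, -0.657, 0.307], [0.002, -0.425, -0.905]]
wrist_force: [-0.2, -0.5, -2.9]
gripper_width: 0.136
gripper_force: 30.0
```

Request:
jog_arm(plan="0.35 0.66 -0.3 0 0.27 0.57 1;0.35 0.66 -0.3 0 0.27 0.57 1;0.35 0.66 -0.3 0 0.27 0.57 1;0.35 0.66 -0.3 0 0.27 0.57 1;0.35 0.66 -0.3 0 0.27 0.57 1;0.35 0.66 -0.3 0 0.27 0.57 1;0.35 0.66 -0.3 0 0.27 0.57 1;0.35 0.66 -0.3 0 0.27 0.57 1;0.35 0.66 -0.3 0 0.27 0.57 1;0.35 0.66 -0.3 0 0.27 0.57 1")

```text
time_s: 16.4
tcp_pos: [0.5006, -0.2456, 0.2989]
ee_rot: [[-0.069, -0.902, 0.427], [-0.998, 0.061, -0.032], [0.003, -0.428, -0.904]]
wrist_force: [0.2, 0.6, -2.4]
gripper_width: 0.137
gripper_force: 30.0
```

Request:
jog_arm(plan="0.18 0.33 -0.15 0 0.13 0.28 1;0 0 0 0 0 0 1;0 0.19 0.4 0 0 0 1;0 0.38 0.8 0 0 0 1;0 0.38 0.8 0 0 0 1;0 0.38 0.8 0 0 0 1;0 0.38 0.8 0 0 0 1;0 0.19 0.4 0 0 0 1;0 0 0 0 0 0 1;0 0 0 0 0 0 1")

```text
time_s: 17.4
tcp_pos: [0.4934, -0.2495, 0.1882]
ee_rot: [[-0.107, -0.898, 0.427], [-0.994, 0.095, -0.048], [0.003, -0.429, -0.903]]
wrist_force: [-0.6, -0.1, -2.2]
gripper_width: 0.138
gripper_force: 30.0
```

```bash
python3 tr.py s5
python3 - <<'E'
from h import *
R0=np.array([[-.1,-.901,.421],[-.995,.086,-.052],[.011,-.424,-.906]]);R0=Ro.from_matrix(R0).as_matrix()
s=go(np.array([.4958,-.2486,.1]),R0,10,start=None)
s=go(np.array([.4958,-.2486,.0888]),R0,5,start=s)
E
```

```text
0.13224877354528902 29.989753437694162 [-0.48767728  1.01461778 -1.89979335] [ 0.49358666 -0.24956485  0.1888652 ] [-11.3   6.7 -29.1  -4.2 -28.9   8.4]
tray 4079 (array([ 614.5, -260.4]), array([106.8, 196.7]), 83.8) z [0.076 0.11  0.135]
floor slope deg x,y [-6.   0.8] 2767
max 0.32
-0.01 0.14 0.32 -0.01 0.0 -0.01 x10
max 0.08
-0.0 0.04 0.08 0.0 0.0 0.0 x5
```

Request:
jog_arm(plan="-0.01 0.14 0.32 -0.01 0 -0.01 1;-0.01 0.14 0.32 -0.01 0 -0.01 1;-0.01 0.14 0.32 -0.01 0 -0.01 1;-0.01 0.14 0.32 -0.01 0 -0.01 1;-0.01 0.14 0.32 -0.01 0 -0.01 1;-0.01 0.14 0.32 -0.01 0 -0.01 1;-0.01 0.14 0.32 -0.01 0 -0.01 1;-0.01 0.14 0.32 -0.01 0 -0.01 1;-0.01 0.14 0.32 -0.01 0 -0.01 1;-0.01 0.14 0.32 -0.01 0 -0.01 1")

```text
time_s: 18.45
tcp_pos: [0.4948, -0.2474, 0.0996]
ee_rot: [[-0.095, -0.906, 0.413], [-0.995, 0.083, -0.047], [0.008, -0.416, -0.91]]
wrist_force: [0.3, -0.3, -2.0]
gripper_width: 0.136
gripper_force: 30.0
```

Request:
jog_arm(plan="0 0.04 0.08 0 0 0 1;0 0.04 0.08 0 0 0 1;0 0.04 0.08 0 0 0 1;0 0.04 0.08 0 0 0 1;0 0.03 0.06 0 0 0 1;0 0 0 0 0 0 1;0 0 0 0 0 0 1;0 0 0 0 0 0 1;0 0 0 0 0 0 1;0 0 0 0 0 0 1")

```text
time_s: 19.45
tcp_pos: [0.4949, -0.2477, 0.0902]
ee_rot: [[-0.095, -0.905, 0.414], [-0.995, 0.083, -0.047], [0.008, -0.417, -0.909]]
wrist_force: [-0.7, 0.8, -0.6]
gripper_width: 0.135
gripper_force: 30.0
```

Run:
```python
from h import *
s=r.sense();print(s["tcp_pos"],s["wrist_force"],s["joints"])
p,W,ok=cloud("side");H=hsv(p)
t=box(W,ok,(.5,.68),(-.38,-.15),(-.01,.06))&(H[...,1]<50)&(H[...,2]>110)
Q=W[t];print(rect(Q)); f=Q[Q[:,2]<.017]; sl=np.linalg.lstsq(np.c_[f[:,:2],np.ones(len(f))],f[:,2],rcond=None)[0];print(len(f),sl,f[:,2].mean())
w=Q[Q[:,2]>.025];sl=np.linalg.lstsq(np.c_[w[:,:2],np.ones(len(w))],w[:,2],rcond=None)[0];print(len(w),sl,w[:,2].mean())
```

```text
[ 0.49486511 -0.24767034  0.09020338] [-0.66361002  0.80980319 -0.64348704] [-11.02258501  15.44061183 -34.68040617  -7.11504237 -15.4064295
  12.13412641]
(array([ 590.3, -238.2]), array([140.2, 143.4]), 84.1)
2438 [-0.00596179 -0.01168672  0.01022762] 0.009605465601579448
799 [-0.01071036  0.00124996  0.03838866] 0.0318280617749391
```

Request:
jog_arm(plan="0 0.02 0.04 0 0 0 1;0 0 0 0 0 0 1;0 0 0 0 0 0 -1;0 0 0 0 0 0 -1;0 0 0 0 0 0 -1;0 0 0 0 0 0 -1;0 0 0 0 0 0 -1;0 0 0 0 0 0 -1;0 0 0 0 0 0 -1;0 0 0 0 0 0 -1")

```text
time_s: 20.5
tcp_pos: [0.4943, -0.2475, 0.0885]
ee_rot: [[-0.095, -0.906, 0.413], [-0.995, 0.083, -0.047], [0.008, -0.416, -0.91]]
wrist_force: [0.2, -0.9, -0.7]
gripper_width: 0.781
gripper_force: 0.0
```

Request:
jog_arm(plan="0 0 -0.2 0 0 0 -1;0 0 -0.4 0 0 0 -1;0 0 -0.5 0 0 0 -1;0 0 -0.6 0 0 0 -1;0 0 -0.7 0 0 0 -1;0 0 -0.8 0 0 0 -1;0 0 -0.8 0 0 0 -1;0 0 -0.8 0 0 0 -1;0 0 -0.8 0 0 0 -1;0 0 0 0 0 0 -1")

```text
time_s: 21.5
tcp_pos: [0.4368, -0.2413, 0.2201]
ee_rot: [[-0.095, -0.903, 0.42], [-0.995, 0.082, -0.049], [0.01, -0.422, -0.906]]
wrist_force: [0.3, 0.5, -0.3]
gripper_width: 0.999
gripper_force: 0.0
```

Run:
```python
from h import *
s=r.sense();print(s["tcp_pos"],s["wrist_force"],s["joints"])
for n in("top","side"):
    p,W,ok=cloud(n);H=hsv(p);cv2.imwrite(f"pics/{n}6.png",p[:,:,::-1])
    t=box(W,ok,(.5,.68),(-.38,-.19),(-.01,.06))&(H[...,1]<50)&(H[...,2]>110);Q=W[t];f=Q[Q[:,2]<.017]
    print(n,"tray",rect(Q),f[:,2].mean(),np.linalg.lstsq(np.c_[f[:,:2],np.ones(len(f))],f[:,2],rcond=None)[0])
    g=box(W,ok,(.3,.8),(-.5,-.1),(-.02,.03))&(H[...,0]>60)&(H[...,0]<80)&(H[...,1]>150);print("mat",rect(W[g]))
    for nm,x,y,z in(("botA",(.4,.5),(-.05,.1),(.16,.18)),("bar",(.54,.62),(-.06,.03),(.013,.03)),("tart",(.64,.72),(-.02,.07),(.015,.03))):
        m=box(W,ok,x,y,z)
        if nm!="botA": m&=(H[...,1]>90)
        if m.sum()>4: print(nm,m.sum(),rect(W[m]),W[m].mean(0).round(4))
```

```text
[ 0.43683194 -0.24133018  0.22005128] [ 0.29465948  0.50415593 -0.29377033] [-11.65275502  -0.77850328 -31.99149311  -3.79521022 -33.93643508
   9.01625531]
top tray (array([ 591.1, -259.3]), array([109.2, 142. ]), 84.1) 0.00862979490878004 [-0.00095245  0.00899442  0.01152851]
mat (array([ 586.9, -267.9]), array([144.1, 195. ]), 84.5)
botA 154 (array([450.7,  23.8]), array([26.7, 25.9]), 1.6) [0.4506 0.0247 0.17  ]
bar 166 (array([577.3,  -4. ]), array([36. , 24.8]), 55.5) [ 0.5763 -0.0041  0.0202]
tart 157 (array([681.8,  27. ]), array([31.5, 31.6]), 82.7) [0.682  0.0269 0.0223]
side tray (array([ 589., -250.]), array([116. , 143.7]), 84.6) 0.009444347661315298 [-0.00237412 -0.00892367  0.00862736]
mat (array([ 583.3, -270. ]), array([148. , 195.7]), 85.1)
bar 142 (array([572.8,  -4.4]), array([42.8, 24.9]), 54.9) [ 0.5713 -0.0067  0.0195]
tart 121 (array([676.2,  26.9]), array([36.2, 27.7]), 80.9) [0.6758 0.0245 0.0221]
```

View pics/top6.png

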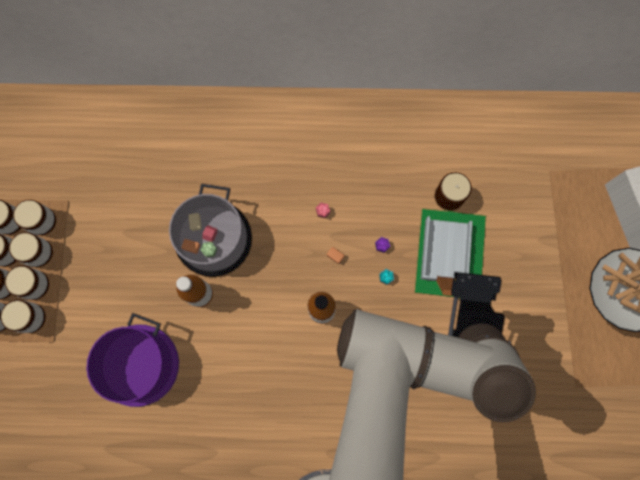

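The tray is flat and empty on its mat, about 10 mm off its centre. The pot holds four pieces around (203,237), and nothing else has moved. Next is the stray bar at about (0.575,-0.004), gripped along its length so that I stay clear of bottle A.

Run:
```python
from h import *
s=go([.575,-.004,.12],down(235.3),15); go([.575,-.004,.006],down(235.3),8,start=s)
```

```text
max 0.55
-0.48 -0.55 0.37 -0.18 -0.11 -0.5 x15
max 0.57
0.0 0.0 0.57 0.0 0.0 0.0 x8
```

Request:
jog_arm(plan="-0.48 -0.55 0.37 -0.18 -0.11 -0.5 -1;-0.48 -0.55 0.37 -0.18 -0.11 -0.5 -1;-0.48 -0.55 0.37 -0.18 -0.11 -0.5 -1;-0.48 -0.55 0.37 -0.18 -0.11 -0.5 -1;-0.48 -0.55 0.37 -0.18 -0.11 -0.5 -1;-0.48 -0.55 0.37 -0.18 -0.11 -0.5 -1;-0.48 -0.55 0.37 -0.18 -0.11 -0.5 -1;-0.48 -0.55 0.37 -0.18 -0.11 -0.5 -1;-0.48 -0.55 0.37 -0.18 -0.11 -0.5 -1;-0.48 -0.55 0.37 -0.18 -0.11 -0.5 -1")

```text
time_s: 22.6
tcp_pos: [0.5625, -0.0945, 0.1613]
ee_rot: [[0.58, -0.802, 0.145], [-0.813, -0.581, 0.033], [0.057, -0.137, -0.989]]
wrist_force: [0.3, -0.6, -0.2]
gripper_width: 1.001
gripper_force: 0.0
```

Request:
jog_arm(plan="-0.48 -0.55 0.37 -0.18 -0.11 -0.5 -1;-0.48 -0.55 0.37 -0.18 -0.11 -0.5 -1;-0.48 -0.55 0.37 -0.18 -0.11 -0.5 -1;-0.48 -0.55 0.37 -0.18 -0.11 -0.5 -1;-0.48 -0.55 0.37 -0.18 -0.11 -0.5 -1;0 0 0 0 0 0 -1;0 0 0 0 0 0 -1;0 0 0 0 0 0 -1;0 0 0 0 0 0 -1;0 0 0 0 0 0 -1")

```text
time_s: 23.6
tcp_pos: [0.5749, -0.0044, 0.1207]
ee_rot: [[0.824, -0.566, 0.008], [-0.566, -0.824, -0.002], [0.007, -0.003, -1.0]]
wrist_force: [0.3, -0.9, -0.0]
gripper_width: 0.997
gripper_force: 0.0
```

Run:
```python
from h import *
print(r.sense()["joints"])
go([.575,-.004,.006],down(235.3),10)
b=r.capture("side")[0];cv2.imwrite("pics/s7.png",cv2.resize(b[60:360,200:460],None,fx=2,fy=2)[:,:,::-1])
```

```text
[ 15.81753062  22.33000404 -15.14461846   0.27133959 -52.12746831
  39.52792603]
max 0.46
-0.0 -0.0 0.46 -0.0 -0.01 0.0 x10
```

View pics/s7.png

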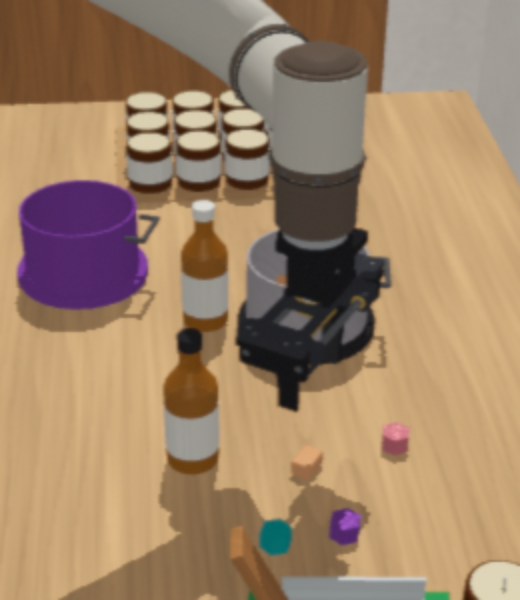

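The gripper hovers above the bar at (307,462) in the crop, with clear space around bottle A. Descending.

Request:
jog_arm(plan="0 0 0.46 0 0 0 -1;0 0 0.46 0 0 0 -1;0 0 0.46 0 0 0 -1;0 0 0.46 0 0 0 -1;0 0 0.46 0 0 0 -1;0 0 0.46 0 0 0 -1;0 0 0.46 0 0 0 -1;0 0 0.46 0 0 0 -1;0 0 0.46 0 0 0 -1;0 0 0.42 0 0 0 -1")

```text
time_s: 24.65
tcp_pos: [0.5757, -0.004, 0.0052]
ee_rot: [[0.825, -0.565, 0.007], [-0.565, -0.825, -0.002], [0.007, -0.002, -1.0]]
wrist_force: [1.1, 1.0, -0.0]
gripper_width: 0.997
gripper_force: 0.0
```

Request:
jog_arm(plan="0 0 0 0 0 0 1;0 0 0 0 0 0 1;0 0 0 0 0 0 1;0 0 0 0 0 0 1;0 0 0 0 0 0 1;0 0 0 0 0 0 1;0 0 0 0 0 0 1;0 0 0 0 0 0 1;0 0 0 0 0 0 1;0 0 0 0 0 0 1")

```text
time_s: 25.65
tcp_pos: [0.5758, -0.004, 0.0064]
ee_rot: [[0.825, -0.565, 0.007], [-0.565, -0.825, -0.002], [0.007, -0.002, -1.0]]
wrist_force: [-0.8, -0.0, 0.7]
gripper_width: 0.41
gripper_force: 30.0
```

Run:
```python
from h import *
s=r.sense();R=s["ee_rot"]
s=go([.575,-.004,.2],R,10); s=go([.609,.262,.2],R,15,1,start=s);go([.609,.262,.115],R,5,start=s)
```

```text
max 0.77
0.0 0.0 -0.77 0.0 0.0 0.0 x10
max 0.68
-0.17 -0.34 -0.0 0.0 0.0 0.0 
-0.35 -0.68 -0.0 0.0 0.0 0.0 
-0.35 -0.68 -0.0 0.0 0.0 0.0 
-0.35 -0.68 -0.0 0.0 0.0 0.0 
-0.35 -0.68 -0.0 0.0 0.0 0.0 
-0.35 -0.68 -0.0 0.0 0.0 0.0 
-0.35 -0.68 -0.0 0.0 0.0 0.0 
-0.35 -0.68 -0.0 0.0 0.0 0.0 
-0.35 -0.68 -0.0 0.0 0.0 0.0 
-0.35 -0.68 -0.0 0.0 0.0 0.0 
-0.35 -0.68 -0.0 0.0 0.0 0.0 
-0.35 -0.68 -0.0 0.0 0.0 0.0 
-0.35 -0.68 -0.0 0.0 0.0 0.0 
-0.35 -0.68 -0.0 0.0 0.0 0.0 
-0.17 -0.34 -0.0 0.0 0.0 0.0 
max 0.68
-0.0 0.0 0.68 0.0 0.0 0.0 x5
```

Request:
jog_arm(plan="0 0 -0.77 0 0 0 1;0 0 -0.77 0 0 0 1;0 0 -0.77 0 0 0 1;0 0 -0.77 0 0 0 1;0 0 -0.77 0 0 0 1;0 0 -0.77 0 0 0 1;0 0 -0.77 0 0 0 1;0 0 -0.77 0 0 0 1;0 0 -0.77 0 0 0 1;0 0 -0.77 0 0 0 1")

```text
time_s: 26.65
tcp_pos: [0.5741, -0.0036, 0.1993]
ee_rot: [[0.825, -0.565, 0.007], [-0.565, -0.825, -0.002], [0.006, -0.002, -1.0]]
wrist_force: [0.7, 0.2, -0.3]
gripper_width: 0.41
gripper_force: 30.0
```

Request:
jog_arm(plan="-0.17 -0.34 0 0 0 0 1;-0.35 -0.68 0 0 0 0 1;-0.35 -0.68 0 0 0 0 1;-0.35 -0.68 0 0 0 0 1;-0.35 -0.68 0 0 0 0 1;-0.35 -0.68 0 0 0 0 1;-0.35 -0.68 0 0 0 0 1;-0.35 -0.68 0 0 0 0 1;-0.35 -0.68 0 0 0 0 1;-0.35 -0.68 0 0 0 0 1")

```text
time_s: 27.65
tcp_pos: [0.5974, 0.1782, 0.1985]
ee_rot: [[0.825, -0.565, 0.007], [-0.565, -0.825, -0.002], [0.007, -0.002, -1.0]]
wrist_force: [0.2, -0.0, -0.9]
gripper_width: 0.409
gripper_force: 30.0
```

Request:
jog_arm(plan="-0.35 -0.68 0 0 0 0 1;-0.35 -0.68 0 0 0 0 1;-0.35 -0.68 0 0 0 0 1;-0.35 -0.68 0 0 0 0 1;-0.17 -0.34 0 0 0 0 1;0 0 0.68 0 0 0 1;0 0 0.68 0 0 0 1;0 0 0.68 0 0 0 1;0 0 0.68 0 0 0 1;0 0 0.68 0 0 0 1")

```text
time_s: 28.65
tcp_pos: [0.6088, 0.2618, 0.1128]
ee_rot: [[0.825, -0.566, 0.007], [-0.566, -0.825, -0.002], [0.007, -0.002, -1.0]]
wrist_force: [1.1, -0.2, 0.2]
gripper_width: 0.409
gripper_force: 30.0
```

Request:
jog_arm(plan="0 0 0 0 0 0 -1;0 0 0 0 0 0 -1;0 0 0 0 0 0 -1;0 0 0 0 0 0 -1;0 0 0 0 0 0 -1;0 0 0 0 0 0 -1;0 0 0 0 0 0 -1;0 0 -0.7 0 0 0 -1;0 0 -1 0 0 0 -1;0 0 -1 0 0 0 -1")

```text
time_s: 29.65
tcp_pos: [0.608, 0.2616, 0.1814]
ee_rot: [[0.825, -0.565, 0.006], [-0.565, -0.825, -0.003], [0.007, -0.001, -1.0]]
wrist_force: [0.3, 0.4, 0.8]
gripper_width: 0.997
gripper_force: 0.0
```

Run:
```python
from h import *
s=r.sense();print(s["gripper_width"],s["joints"])
for n in("top","side"):
    p,W,ok=cloud(n);H=hsv(p);cv2.imwrite(f"pics/{n}8.png",p[:,:,::-1])
    for nm,x,y,z in(("tart",(.65,.71),(-.01,.06),(.018,.028)),("bar?",(.54,.62),(-.06,.03),(.013,.03))):
        m=box(W,ok,x,y,z)&(H[...,1]>90); Q=W[m]
        if len(Q)<5: print(n,nm,len(Q));continue
        hu=cv2.convexHull((Q[:,:2]*1e4).astype(np.float32))[:,0]
        im=np.zeros((800,800),np.uint8);c=Q[:,:2].mean(0)
        cv2.fillPoly(im,[((hu-c*1e4)+400).astype(np.int32)],1);v,u=np.nonzero(im);q=(u-u.mean())+1j*(v-v.mean())
        print(n,nm,rect(Q),"vertex dir mod60",np.degrees(np.angle((q**6).sum()))/6,abs((q**6).sum())/(abs(q)**6).sum())
```

```text
0.9973764602927419 [ 37.40903891  27.10372851   2.36328066   0.37066989 -65.07160436
  18.01876074]
top tart (array([682.4,  27. ]), array([32.1, 29.9]), 1.4) vertex dir mod60 17.16685987478327 0.12642562748522346
top bar? 0
side tart (array([676.8,  26.5]), array([31.2, 32.4]), 28.2) vertex dir mod60 14.747850149456108 0.29388987128642324
side bar? 0
```

Run:
```python
import cv2,numpy as np
a=cv2.imread("pics/top8.png");b=cv2.imread("pics/side8.png")
f=lambda i,k:cv2.resize(i,(400,400),interpolation=cv2.INTER_CUBIC)
cv2.imwrite("pics/c8.png",np.hstack([f(a[190:230,302:342],1),f(b[160:320,270:430],1)]))
```

```text
(no output)
```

View pics/c8.png

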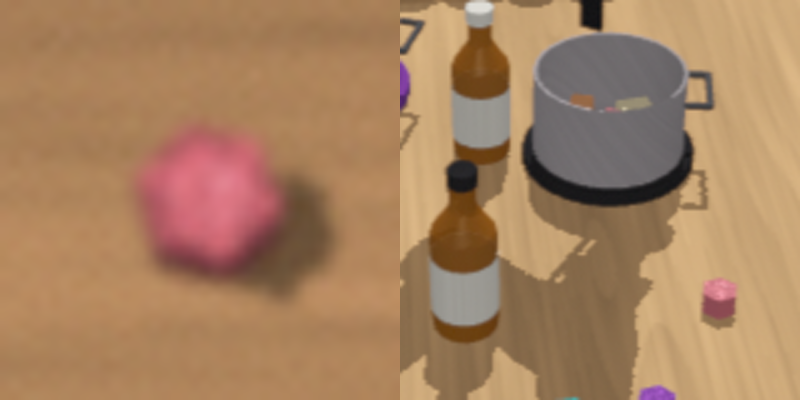

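The bar is in the pot, with an orange face visible in it, and both bottles are unmoved. The tart's vertices lie at about 16° mod 60, so I grip its flats with the tool y axis at 226°.

Run:
```python
from h import *
s=go([.6795,.0265,.11],down(226),15); go([.6795,.0265,.006],down(226),5,start=s)
```

```text
max 0.54
0.54 0.38 0.2 -0.01 -0.0 0.08 x15
max 0.83
0.0 0.0 0.83 0.0 0.0 0.0 x5
```

Request:
jog_arm(plan="0.54 0.38 0.2 0 0 0.08 -1;0.54 0.38 0.2 0 0 0.08 -1;0.54 0.38 0.2 0 0 0.08 -1;0.54 0.38 0.2 0 0 0.08 -1;0.54 0.38 0.2 0 0 0.08 -1;0.54 0.38 0.2 0 0 0.08 -1;0.54 0.38 0.2 0 0 0.08 -1;0.54 0.38 0.2 0 0 0.08 -1;0.54 0.38 0.2 0 0 0.08 -1;0.54 0.38 0.2 0 0 0.08 -1")

```text
time_s: 30.75
tcp_pos: [0.6587, 0.1031, 0.1312]
ee_rot: [[0.756, -0.654, 0.007], [-0.654, -0.756, -0.002], [0.007, -0.003, -1.0]]
wrist_force: [0.1, 0.7, 0.4]
gripper_width: 1.002
gripper_force: 0.0
```

Request:
jog_arm(plan="0.54 0.38 0.2 0 0 0.08 -1;0.54 0.38 0.2 0 0 0.08 -1;0.54 0.38 0.2 0 0 0.08 -1;0.54 0.38 0.2 0 0 0.08 -1;0.54 0.38 0.2 0 0 0.08 -1;0 0 0 0 0 0 -1;0 0 0 0 0 0 -1;0 0 0 0 0 0 -1;0 0 0 0 0 0 -1;0 0 0 0 0 0 -1")

```text
time_s: 31.75
tcp_pos: [0.6768, 0.0245, 0.1072]
ee_rot: [[0.72, -0.694, 0.007], [-0.694, -0.72, -0.002], [0.007, -0.004, -1.0]]
wrist_force: [-0.6, -1.1, 0.5]
gripper_width: 0.998
gripper_force: 0.0
```

Run:
```python
from h import *
go([.6795,.0265,.006],down(226),10)
```

```text
max 0.4
0.0 -0.01 0.4 -0.0 -0.0 0.0 x10
```

Request:
jog_arm(plan="0 -0.02 0.4 0 0 0 -1;0 -0.02 0.4 0 0 0 -1;0 -0.02 0.4 0 0 0 -1;0 -0.02 0.4 0 0 0 -1;0 -0.02 0.4 0 0 0 -1;0 -0.01 0.4 0 0 0 -1;0 -0.01 0.4 0 0 0 -1;0 -0.01 0.4 0 0 0 -1;0 -0.01 0.4 0 0 0 -1;0 0 0.4 0 0 0 -1")

```text
time_s: 32.75
tcp_pos: [0.68, 0.0262, 0.0061]
ee_rot: [[0.719, -0.695, 0.007], [-0.695, -0.719, -0.002], [0.006, -0.004, -1.0]]
wrist_force: [0.1, 0.0, -0.7]
gripper_width: 0.998
gripper_force: 0.0
```

Request:
jog_arm(plan="0 0 0 0 0 0 1;0 0 0 0 0 0 1;0 0 0 0 0 0 1;0 0 0 0 0 0 1;0 0 0 0 0 0 1;0 0 0 0 0 0 1;0 0 0 0 0 0 1;0 0 0 0 0 0 1;0 0 0 0 0 0 1;0 0 0 0 0 0 1")

```text
time_s: 33.75
tcp_pos: [0.6799, 0.0262, 0.007]
ee_rot: [[0.719, -0.695, 0.007], [-0.695, -0.719, -0.002], [0.006, -0.004, -1.0]]
wrist_force: [-0.3, 0.1, -0.2]
gripper_width: 0.345
gripper_force: 30.0
```

Run:
```python
from h import *
s=r.sense();R=s["ee_rot"];p=s["tcp_pos"];print(p,s["gripper_width"])
s=go([p[0],p[1],.2],R,10); s=go([.609,.262,.2],R,15,start=s);go([.609,.262,.115],R,5,start=s)
```

```text
[0.67993584 0.0261807  0.00699489] 0.34533874068852466
max 0.77
0.0 -0.0 -0.77 0.0 0.0 0.0 x10
max 0.57
-0.57 -0.32 -0.0 0.0 0.0 0.0 x15
max 0.68
-0.0 0.0 0.68 0.0 0.0 0.0 x5
```

Request:
jog_arm(plan="0 0 -0.77 0 0 0 1;0 0 -0.77 0 0 0 1;0 0 -0.77 0 0 0 1;0 0 -0.77 0 0 0 1;0 0 -0.77 0 0 0 1;0 0 -0.77 0 0 0 1;0 0 -0.77 0 0 0 1;0 0 -0.77 0 0 0 1;0 0 -0.77 0 0 0 1;0 0 -0.77 0 0 0 1")

```text
time_s: 34.75
tcp_pos: [0.6783, 0.0266, 0.2]
ee_rot: [[0.719, -0.695, 0.007], [-0.695, -0.719, -0.002], [0.006, -0.003, -1.0]]
wrist_force: [0.1, -0.1, -0.5]
gripper_width: 0.339
gripper_force: 30.0
```

Request:
jog_arm(plan="-0.57 -0.32 0 0 0 0 1;-0.57 -0.32 0 0 0 0 1;-0.57 -0.32 0 0 0 0 1;-0.57 -0.32 0 0 0 0 1;-0.57 -0.32 0 0 0 0 1;-0.57 -0.32 0 0 0 0 1;-0.57 -0.32 0 0 0 0 1;-0.57 -0.32 0 0 0 0 1;-0.57 -0.32 0 0 0 0 1;-0.57 -0.32 0 0 0 0 1")

```text
time_s: 35.75
tcp_pos: [0.6313, 0.1844, 0.1988]
ee_rot: [[0.719, -0.695, 0.007], [-0.695, -0.719, -0.002], [0.006, -0.004, -1.0]]
wrist_force: [0.8, 0.3, -0.8]
gripper_width: 0.34
gripper_force: 30.0
```

Request:
jog_arm(plan="-0.57 -0.32 0 0 0 0 1;-0.57 -0.32 0 0 0 0 1;-0.57 -0.32 0 0 0 0 1;-0.57 -0.32 0 0 0 0 1;-0.57 -0.32 0 0 0 0 1;0 0 0.68 0 0 0 1;0 0 0.68 0 0 0 1;0 0 0.68 0 0 0 1;0 0 0.68 0 0 0 1;0 0 0.68 0 0 0 1")

```text
time_s: 36.75
tcp_pos: [0.6087, 0.2619, 0.1128]
ee_rot: [[0.719, -0.695, 0.007], [-0.695, -0.719, -0.002], [0.006, -0.004, -1.0]]
wrist_force: [-0.1, -0.4, -0.5]
gripper_width: 0.34
gripper_force: 30.0
```

Release, rise, and move aside to the right for a clear view.

Request:
jog_arm(plan="0 0 0 0 0 0 -1;0 0 0 0 0 0 -1;0 0 0 0 0 0 -1;0 0 0 0 0 0 -1;0 0 0 0 0 0 -1;0 0 0 0 0 0 -1;0 0 0 0 0 0 -1;0 0 -0.7 0 0 0 -1;0 0 -1 0 0 0 -1;0 0 -1 0 0 0 -1")

```text
time_s: 37.75
tcp_pos: [0.6082, 0.2611, 0.1814]
ee_rot: [[0.719, -0.695, 0.006], [-0.695, -0.719, -0.003], [0.006, -0.002, -1.0]]
wrist_force: [0.3, 0.2, 0.4]
gripper_width: 0.995
gripper_force: 0.0
```

Request:
jog_arm(plan="0 0 -1 0 0 0 -1;0 0 -1 0 0 0 -1;0 0 -1 0 0 0 -1;0.7 0.7 0 0 0 0 -1;0.7 0.7 0 0 0 0 -1;0.7 0.7 0 0 0 0 -1;0.7 0.7 0 0 0 0 -1;0.7 0.7 0 0 0 0 -1;0.7 0.7 0 0 0 0 -1;0.7 0.7 0 0 0 0 -1")

```text
time_s: 38.75
tcp_pos: [0.6106, 0.0872, 0.2564]
ee_rot: [[0.719, -0.695, 0.007], [-0.695, -0.719, -0.002], [0.006, -0.004, -1.0]]
wrist_force: [0.5, -0.1, -1.0]
gripper_width: 1.001
gripper_force: 0.0
```

Run:
```python
from h import *
s=r.sense();print(s["tcp_pos"],s["gripper_width"],s["wrist_force"])
a=r.capture("top")[0];b=r.capture("side")[0]
cv2.imwrite("pics/e.png",np.hstack([cv2.resize(a[150:310,150:500],(700,320))[:, :],np.zeros((320,1,3),np.uint8)])[:,:,::-1])
for n in("top","side"):
    p,W,ok=cloud(n)
    m=box(W,ok,(.54,.68),(.21,.35),(.02,.1))&(hsv(p)[...,1]>60);print(n,"wax in pot px",m.sum(),W[m][:,2].max() if m.any() else 0)
    for nm,x,y,z in(("botA",(.4,.5),(-.05,.1),(.16,.18)),("botB",(.43,.53),(.25,.35),(.16,.18)),("candle",(.67,.8),(-.33,-.2),(.06,.085))):
        m=box(W,ok,x,y,z); print(nm,rect(W[m]) if m.sum()>4 else 0)
```

```text
[0.6106451  0.08721751 0.2564463 ] 1.0006006966038368 [ 0.53616684 -0.07191729 -1.0430147 ]
top wax in pot px 297 0.06860500739001552
botA (array([450.6,  23.8]), array([26.2, 25.9]), 0.8)
botB 0
candle (array([ 723.3, -267.7]), array([70.5, 70.6]), 30.1)
side wax in pot px 47 0.053328158961477135
botA (array([446. ,  23.8]), array([30.7, 25.3]), 86.0)
botB (array([478.1, 298.9]), array([28.6, 28.1]), 49.6)
candle (array([ 718.8, -268.8]), array([73. , 71.7]), 72.1)
```

View pics/e.png

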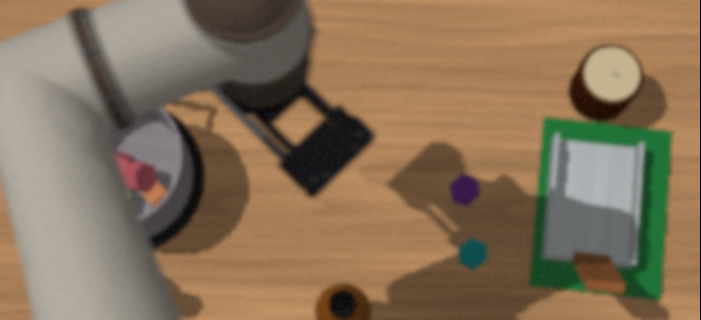

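The pot shows rose and peach pieces stacked inside it, with their tops at most 0.07 m up. No strays are left on the bench, the tray is flat on its mat, and the bottles and candle haven't moved. Handing in.

```bash
python3 -c "
from station import r
print(r.finish_job())"
```

```text
the job is handed in; nothing more can be done
None
```

I handed the job in at about 39 s: all six wax pieces should be in the pot, the tray is back flat on its mat, and the bottles and candle measured unmoved; the arm hid part of the pot in the last picture, and no verdict was returned.

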